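# Lock the pacemaker cradle

## Task

Lock the pacemaker into its inspection cradle using only the fingertips: push the red lever round until the slot in the green disc lines up with the steel bar, then push the bar by its blue tab straight through the slot until the tab is fully home against the yellow bridge. Do not pick anything up, and leave the pacemaker lying in its nest and everything else on the bench where it stands. Finish with the hand clear.

Things in the scene. Friction and masses are not known exactly. Their poses are not given: they have to be found in the camera images.
- cradle: Fixed locking cradle. Origin on the disc's axis at bench height, z up, +x along the guide in the direction the bar is pushed (to the pacemaker). Aluminium base x -165 to 100, y +-45 mm, 10 mm high. Grey guide of the bar x -158 to -31, y +-17 mm, top 37 mm above the bench, a 9 mm slot along its top for the tab's neck. Nest of the pacemaker (rim top 16 mm) x 32 to 90, y +-34 mm.
- bridge (a point): Top centre, 39.5 mm above the bench, of the yellow bridge across the guide's front end (x -41 to -31 mm, y +-17 mm in the cradle's frame): a rigid stop. The bar slides through under it; the tab's neck comes up against its rear face.
- disc (a joint): Angle of the green disc (56 mm across, top 34 mm above the bench), rad, anticlockwise from above. 0: its 15 mm slot is in line with the bar and the lever points to the cradle's +y. Starts 0.5 to 1.2 (lever turned towards -x): push it clockwise. No stop or click at 0; 0.04 N m friction holds it where left. The bar passes freely within 0.08 of 0, its nose pushes it straighter from up to 0.2, beyond 0.25 it butts.
- pin (a point): Middle of the red upright pin on the lever's end: 12 mm across, 48 to 88 mm above the bench (this point 68 mm), 55 mm from the disc's axis; pushed with under 1 N. The lever arm, 14 mm wide, runs from the disc out to 62 mm from the axis, 42 to 48 mm above the bench, and swings clear over the guide.
- bar: Loose steel locking bar, 10 mm wide, 12 mm high, 103 mm long, about 140 g, held in the guide so that it only slides along the cradle's x. Origin: on its underside, under its tab (20 mm above the bench); +x towards the nose. The tab stands on it at the rear end. At home the origin is at x = -45 mm in the cradle's frame; it starts at about -134 to -144 mm.
- tab (a point): Middle of the blue push tab on the bar, straight above the bar's origin: a plate 8 mm thick along the bar, 30 mm wide across it, from 39 to 66 mm above the bench; this point at 53 mm. A push of 1 to 4 N on its rear (-x) face slides the bar.
- nose (a point): Middle of the bar's front end, 99 mm ahead of the bar's origin; the last 12 mm taper from 10 to 4 mm wide. At home it lies at x = +54 mm in the cradle's frame, over the pacemaker's edge.
- pacemaker: Titanium pacemaker with a white header, 44 x 55 x 7 mm, 30 g, lying loose in the cradle's nest; origin at the centre of its underside, 10 mm above the bench.
- header: White polymer connector header, 32 x 22 x 14 mm, loose on the bench beside the cradle; origin at the centre of its underside. To be left alone.
- jar: Squat glass specimen jar with a steel lid, 54 mm across, 55 mm tall, loose; origin at the centre of its underside. To be left alone.
- gauge: Steel gauge block, 36 x 12 x 26 mm, loose; origin at the centre of its underside. To be left alone.
- driver: Red-handled torque driver lying down, about 155 x 30 x 30 mm, long axis x, loose; origin on its underside. To be left alone.
- dish: White ceramic dish, 90 mm across, 22 mm tall, loose; origin at the centre of its underside. To be left alone.
- flask: Amber glass bottle, 56 mm across, 120 mm tall, loose; origin at the centre of its underside. To be left alone.
There are look-alikes about, which are no part of the job. What is shaped like the bar but purple is not meant.

How it is judged:
By the outcome, as a careful person would: the job done as asked, in the order asked, and still so for the second after the job is handed in, with the robot touching nothing.
It also fails if it takes over 43 s, if anything falls off the work surface, if the arm or the gripper's body presses on something with over 40 N, if the wrist force passes 120 N, or if a joint passes its speed limit or range.

## Robot

A 6-joint arm with a two-finger parallel gripper is mounted at the origin on the work surface. World frame = base frame: x ahead of the robot, y to its left, z up, the work surface at z = 0. Lengths are in m, angles in degrees, forces in N, time in s.
With the tool pointing down it reaches from about 0.375 to 0.9 m from the base axis. Payload 3.1 kg.
Tool frame: the origin (TCP) lies midway between the tips of the shut fingers; the grasp point (between the pads) lies 19 mm behind it; z points along the fingers, y is the line along which they close (so a half turn about z gives the same grasp; the last joint's range is limited). The gripper opens to 87 mm and grips with 3 to 60 N. Pads are 19 mm wide; open, the fingers measure 117 mm over their backs; the gripper's body (75 mm by 190 mm) begins 51 mm behind the grasp point.
Start: joints at [60.819, 30.224, 82.088, -0, 67.689, -10.227], TCP at [0.203, 0.591, 0.223] pointing down, gripper open.
Joint ranges: [-176.69, 176.69], [-43.24, 126.21], [12.49, 139.97], [-82, 262], [0, 151.66], [-163.58, 163.58]. Speed limits (degrees/s): [159.86, 159.86, 180, 180, 180, 180].

## Interface

Orientations are given as a 3x3 rotation matrix whose columns are the frame's x, y, z axes.
In Python, from workcell import ctrl, vision gives the robot as it stands.
- The arm moves only by the tool carry_out, never from a script. Its argument "rows" is a list of rows, each an object of numbers: "jaw": the opening, from -1 (shut) to 1 (fully open), so that 0 is half open; "x", "y", "z": the shift along the tool's x, y, z in cm; "twist": the turn about the tool's z in degrees. In form: [{"jaw": .., "x": .., "y": .., "z": .., "twist": ..}, ...]. A call has exactly 5 rows; each row is the pose to reach, as a shift and turn from the pose commanded when the call began, along the tool's axes at that moment; what a row does not reach only later rows make up. A row lasts 1/12 s, in which the tool goes at most 41.7 mm and 7.16 degrees, less where a joint would pass 70% of its speed; a pose out of reach is approached as far as the arm can. A call with a gripper value outside its range is refused whole. The fingers move at their own pace and stop on an object; "force" is the grip in N (left out, the last holds). Time passes only in rows, so rows that repeat a pose let the fingers close, or fill a call up. It gives the time, the measured TCP pose, the force, the opening and the grip force at its end, in the units of the state.
- ctrl.sense(): the state, without advancing time (a new reading comes with each control period).
- vision.snapshot(name): name is "scene" or "side" or "wrist"; returns (picture, depth): 384x512x3 uint8, red, green, blue; 384x512 float32, m along the optical axis (not along the pixel's ray), 0 where there is no reading.
- vision.camera_params(name): a dict with "vfov" (degrees; the focal length in pixels is half the picture's height over the tangent of half this angle, whatever the lens; pixels are square), "cx", "cy" (the principal point, pixels), "world_from_camera" (4x4, takes a point from camera to world coordinates). Camera axes: x right, y down, z forward; pixel columns grow to the right and rows downward; lengths in m; the calibration is good to about 2 mm. A picture is of the moment at which its call begins: read the wrist's pose just before it. camera_params takes no time and is no camera call; for the wrist camera it gives the pose at the moment of the call.
- ctrl.hand_in(): hands the job in; it is judged then, once.
The state is a dict: "clock": time; "q": joint angles; "joint_velocities": joint speeds; "effort": joint torques, N m; "tool_pos": TCP position; "ee_rot": TCP orientation; "wrist_force": force on the tool from outside, world axes, zero at the start; "moment": the same for the moment, N m; "width": opening from 0.0 (shut) to 1.0 (fully open); "grip_force": force on a finger pad.
Only numpy, scipy, OpenCV 4.12 (cv2) and the standard library are available. Lean on these libraries where they do the work, as an engineer would, in place of code of your own. Each camera call takes 0.05 s, during which the arm holds its last target. There are 200 camera calls.

## Working session

There is one attempt and no reset: what is moved stays moved. The work goes in short steps, Python scripts to look and compute and a tool call to move; the robot and the scene stay as the last step left them, time stands still between calls to the robot, and variables do not carry over. Pictures are saved under pics/ and viewed, at most 10 in all, crops included, and the job is handed in when it is done.

Besides the shell and the picture viewer there is one more tool, called in YAML: its name, and indented under it one key for each argument. carry_out: Moves the arm, as the interface text tells. Its arguments: {"type":"object","properties":{"rows":{"type":"array","items":{"type":"object","properties":{"jaw":{"type":"number"},"x":{"type":"number"},"y":{"type":"number"},"z":{"type":"number"},"twist":{"type":"number"}}}},"force":{"type":"number"}},"required":["rows"]}

```bash
mkdir -p pics; ls; cat > h.py <<'E'
import numpy as np, cv2
from workcell import ctrl, vision
def snap(n,f):
    p=vision.camera_params(n); im,d=vision.snapshot(n)
    np.savez('pics/'+f+'.npz',im=im,d=d,T=p['world_from_camera'],k=[192/np.tan(np.radians(p['vfov']/2)),p['cx'],p['cy']])
    cv2.imwrite('pics/'+f+'.png',im[:,:,::-1]); return im,d
def load(f):
    z=np.load('pics/'+f+'.npz'); return z['im'],z['d'],z['T'],z['k']
def cloud(f):
    im,d,T,k=load(f); v,u=np.mgrid[:d.shape[0],:d.shape[1]]
    P=np.stack([(u-k[1])/k[0]*d,(v-k[2])/k[0]*d,d],-1)@T[:3,:3].T+T[:3,3]
    P[d<=0]=np.nan; return im,P
E
python3 - <<'E'
from h import *
a,_=snap('scene','s0'); b,_=snap('side','d0')
cv2.imwrite('pics/both.png',cv2.resize(np.hstack([a,b])[:,:,::-1],(800,300)))
s=ctrl.sense(); print(s['clock'],s['tool_pos'],s['ee_rot'],s['width'],s['wrist_force'])
print(vision.camera_params('scene'))
E
```

```text
pics
0.1 [0.20262958 0.59052878 0.22165615] [[-9.45800747e-01  3.24746053e-01 -9.73980639e-04]
 [ 3.24747327e-01  9.45799164e-01 -1.76521200e-03]
 [ 3.47944444e-04 -1.98583644e-03 -9.99997968e-01]] 0.998612526534875 [ 0.50652345 -0.02671253  0.89552921]
{'vfov': 53.97863589164172, 'cx': 255.43204332612584, 'cy': 190.63504616472014, 'world_from_camera': array([[-0.15285924,  0.59794164, -0.78682899,  1.37927718],
       [ 0.98823768,  0.08885319, -0.12446446,  0.12647371],
       [-0.00451022, -0.79659959, -0.60449048,  0.71568952],
       [ 0.        ,  0.        ,  0.        ,  1.        ]])}
```

View pics/s0.png

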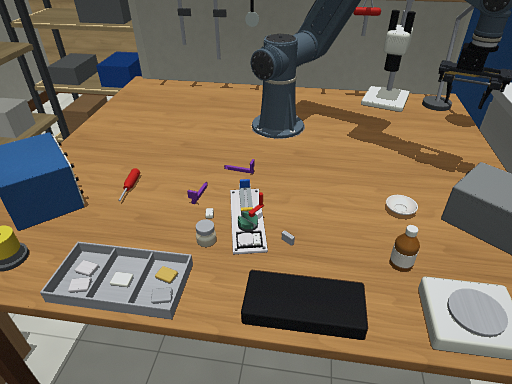

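View pics/d0.png

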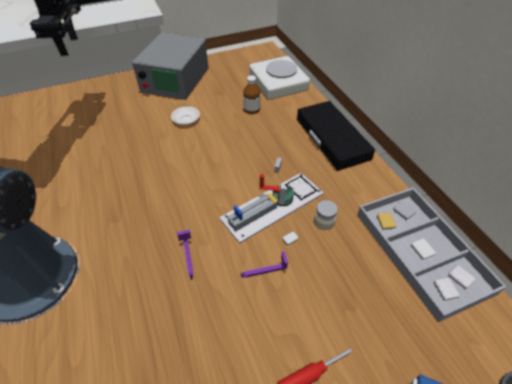

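The scene view shows the cradle around (248,220): blue tab at (245,184), red lever and pin at (258,203), green disc at (248,222). In the side view the tab is at (238,212), the pin at (262,182) and the disc at (285,197). The look-alikes are the purple bars, at (240,168) and (200,190) in the scene view. The red driver at (130,182) and the white header at (210,213) are also not wanted.

```bash
python3 - <<'E'
from h import *
for f,(x0,x1,y0,y1) in {'s0':(222,275,172,256),'d0':(215,325,165,242)}.items():
    im,P=cloud(f); c=im[y0:y1,x0:x1].astype(int); p=P[y0:y1,x0:x1]
    r,g,b=c[...,0],c[...,1],c[...,2]
    for n,m in dict(blue=(b>1.6*r)&(b>1.3*g)&(b>70),red=(r>2.2*g)&(r>2.2*b)&(r>90),green=(g>1.3*r)&(g>1.05*b)&(g>50),yellow=(r>1.8*b)&(g>1.5*b)&(r>150)&(g>0.7*r)).items():
        q=p[m]; q=q[np.isfinite(q[:,0])]
        if len(q): print(f,n,len(q),'med',np.median(q,0).round(4),'min',q.min(0).round(3),'max',q.max(0).round(3))
    m=(p[...,2]>.006)&(p[...,2]<.014)&(c.min(-1)>110)
    q=p[m]; r=cv2.minAreaRect((q[:,:2]*1000).astype(np.float32)); print(f,'base',r,len(q))
    cv2.imwrite(f'pics/{f}c.png',cv2.resize(im[y0:y1,x0:x1,::-1],None,fx=6,fy=6,interpolation=2))
a=cv2.imread('pics/s0c.png');b=cv2.imread('pics/d0c.png');H=500
cv2.imwrite('pics/c.png',cv2.resize(np.hstack([a,cv2.resize(b,(int(b.shape[1]*a.shape[0]/b.shape[0]),a.shape[0]))]),(800,400)))
E
```

```text
s0 blue 92 med [ 0.4856 -0.0484  0.0531] min [ 0.348 -0.062  0.001] max [ 0.492 -0.034  0.067]
s0 red 103 med [0.5813 0.0073 0.0477] min [ 0.563 -0.014  0.034] max [0.61  0.02  0.088]
s0 green 212 med [ 0.6244 -0.0184  0.0316] min [ 0.581 -0.042  0.016] max [0.646 0.01  0.037]
s0 yellow 2165 med [ 5.147e-01 -2.710e-02 -4.000e-04] min [ 0.334 -0.148 -0.005] max [0.731 0.068 0.042]
s0 base ((585.4674072265625, -24.46685028076172), (266.23455810546875, 89.50657653808594), 13.329827308654785) 917
d0 blue 62 med [ 0.4822 -0.0548  0.0606] min [ 0.478 -0.064  0.039] max [ 0.489 -0.039  0.066]
d0 red 101 med [0.5821 0.0029 0.0467] min [ 0.564 -0.018  0.038] max [0.606 0.016 0.086]
d0 green 122 med [ 0.6229 -0.0304  0.0317] min [ 0.592 -0.047  0.015] max [ 0.649 -0.01   0.035]
d0 yellow 4437 med [ 0.5713  0.0358 -0.0018] min [ 0.415 -0.17  -0.007] max [0.782 0.178 0.041]
d0 base ((593.2037963867188, -61.92616271972656), (265.1680908203125, 164.7447052001953), 13.3016357421875) 1387
```

View pics/c.png

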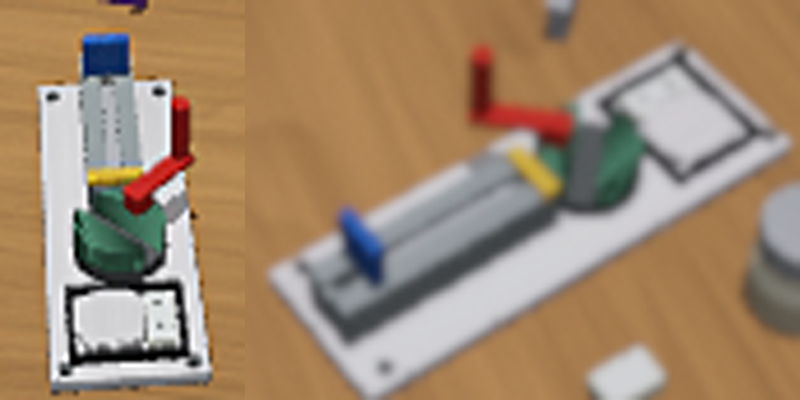

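carry_out:
  rows:
    - {"jaw": -1,"x": -3.1,"y": -2.7,"z": 0,"twist": 0}
    - {"jaw": -1,"x": -6.2,"y": -5.4,"z": 0,"twist": 0}
    - {"jaw": -1,"x": -9.3,"y": -8.1,"z": 0,"twist": 0}
    - {"jaw": -1,"x": -12.4,"y": -10.8,"z": 0,"twist": 0}
    - {"jaw": -1,"x": -15.5,"y": -13.5,"z": 0,"twist": 0}
  force: 20

```text
clock: 0.52
tool_pos: [0.3059, 0.4113, 0.2222]
ee_rot: [[-0.946, 0.324, -0.001], [0.324, 0.946, -0.001], [0.0, -0.001, -1.0]]
wrist_force: [1.0, 0.9, 0.6]
width: 0.709
grip_force: 0.0
```

carry_out:
  rows:
    - {"jaw": -1,"x": -3.1,"y": -2.7,"z": 0,"twist": 0}
    - {"jaw": -1,"x": -6.2,"y": -5.4,"z": 0,"twist": 0}
    - {"jaw": -1,"x": -9.3,"y": -8.1,"z": 0,"twist": 0}
    - {"jaw": -1,"x": -12.4,"y": -10.8,"z": 0,"twist": 0}
    - {"jaw": -1,"x": -15.5,"y": -13.5,"z": 0,"twist": 0}

```text
clock: 0.93
tool_pos: [0.4088, 0.2332, 0.2224]
ee_rot: [[-0.946, 0.325, -0.0], [0.325, 0.946, -0.0], [0.0, -0.0, -1.0]]
wrist_force: [0.0, -0.1, -1.0]
width: 0.328
grip_force: 0.0
```

carry_out:
  rows:
    - {"jaw": -1,"x": -3.1,"y": -2.7,"z": 0,"twist": 0}
    - {"jaw": -1,"x": -6.2,"y": -5.4,"z": 0,"twist": 0}
    - {"jaw": -1,"x": -9.3,"y": -8.1,"z": 0,"twist": 0}
    - {"jaw": -1,"x": -12.4,"y": -10.8,"z": 0,"twist": 0}
    - {"jaw": -1,"x": -15.5,"y": -13.5,"z": 0,"twist": 0}

```text
clock: 1.35
tool_pos: [0.5115, 0.055, 0.2223]
ee_rot: [[-0.946, 0.325, -0.001], [0.325, 0.946, 0.0], [0.001, -0.0, -1.0]]
wrist_force: [0.3, 0.9, 0.4]
width: 0.02
grip_force: 0.0
```

carry_out:
  rows:
    - {"jaw": -1,"x": -1,"y": -1,"z": 0,"twist": -6.5}
    - {"jaw": -1,"x": -2,"y": -2,"z": 0,"twist": -13}
    - {"jaw": -1,"x": -3.6,"y": -3.6,"z": 0,"twist": -19.5}
    - {"jaw": -1,"x": -3.6,"y": -3.6,"z": 0,"twist": -26}
    - {"jaw": -1,"x": -3.6,"y": -3.6,"z": 0,"twist": -32.3}

```text
clock: 1.77
tool_pos: [0.534, 0.0099, 0.2221]
ee_rot: [[-0.972, -0.234, -0.0], [-0.234, 0.972, 0.0], [0.0, 0.0, -1.0]]
wrist_force: [-0.5, 0.0, 0.1]
width: 0.005
grip_force: 0.0
```

```bash
cat > w.py <<'E'
from h import *
import sys
def rep(yaw=13.33,o=(617.1,-17.0)):
    s=ctrl.sense(); R=s['ee_rot']; t=np.radians(yaw); A=np.array([[np.cos(t),np.sin(t)],[-np.sin(t),np.cos(t)]])
    print('t',round(s['clock'],2),'tcp',(s['tool_pos']*1000).round(1),'yaw y',np.degrees(np.arctan2(R[1,1],R[0,1])).round(2),'F',s['wrist_force'].round(2),'w',s['width'],'cradle',(A@(s['tool_pos'][:2]*1000-o)).round(1),'q6',s['q'][5].round(0)); return A
E
python3 - <<'E'
from w import *
A=rep(); snap('wrist','w1'); snap('side','d1')
im,P=cloud('w1'); np.set_printoptions(suppress=True)
c=im.astype(int); r,g,b=c[...,0],c[...,1],c[...,2]
for n,m in dict(blue=(b>1.6*r)&(b>1.3*g)&(b>70)&(P[...,2]>.06),redtop=(r>2.2*g)&(r>2.2*b)&(P[...,2]>.08)&(P[...,2]<.095),green=(g>1.3*r)&(g>1.05*b)&(g>50)&(P[...,2]>.03),purple=(b>1.3*g)&(r>1.2*g)&(P[...,2]>.005)).items():
    q=P[m]*1000
    if len(q): print(n,len(q),'mid',((q.min(0)+q.max(0))/2).round(1),'ext',np.ptp(q,0).round(1),'mean',q.mean(0).round(1),'cr',(A@(q.mean(0)[:2]-(617.1,-17))).round(1))
im,P=cloud('d1');c=im.astype(int); r,g,b=c[...,0],c[...,1],c[...,2]
m=(b>1.3*g)&(r>1.2*g)&(P[...,2]>.02);m[:,:150]=0;q=P[m]*1000;print('purple tall',len(q),q[:, :].min(0),q.max(0))
E
```

```text
t 1.77 tcp [534.    9.9 222.1] yaw y 103.53 F [-0.5   0.04  0.1 ] w 0.004540937621414123 cradle [-74.7  45.3] q6 -114.0
blue 221 mid [482.4 -47.6  64.9] ext [13.5 29.   4.7] mean [482.3 -47.8  65.2] cr [-138.3    1.1]
redtop 98 mid [568.1  12.7  84.3] ext [10.8 11.2  8. ] mean [567.7  12.6  86.3] cr [-41.3  40.2]
green 143 mid [594.2 -22.   32.8] ext [13.9 24.2  5.4] mean [593.9 -21.3  33.2] cr [-23.6   1.2]
purple 6178 mid [576.7  31.9 174.4] ext [450.4 485.4 338.8] mean [510.  -39.5 258.7] cr [-109.4    2.8]
purple tall 219 [ 335.10820811 -213.02680749   20.70069457] [902.15584642 196.27807128 399.19800014]
```

View pics/w1.png

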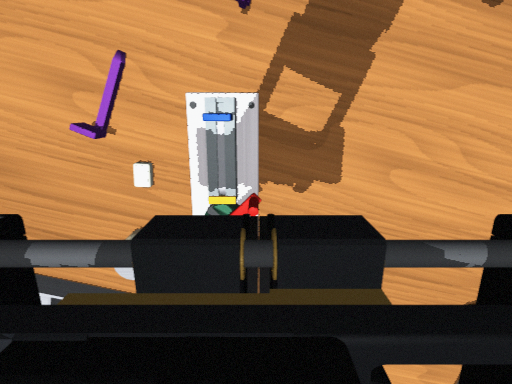

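The wrist view shows the blue tab at (217,117), the yellow bridge at (222,200) and the red lever at (250,206). A purple look-alike stands well away at (105,100), and another is at the top edge near (243,2). The pin and tab positions fit the geometry given: disc angle about 0.78 rad, bar at about -137 mm. Next I lower the fingers beside the pin and push.

carry_out:
  rows:
    - {"jaw": -1,"x": 0,"y": 0.2,"z": 4,"twist": 0}
    - {"jaw": -1,"x": 0,"y": 0.2,"z": 8,"twist": 0}
    - {"jaw": -1,"x": 0,"y": 0.2,"z": 12,"twist": 0}
    - {"jaw": -1,"x": 0,"y": 0.2,"z": 15,"twist": 0}
    - {"jaw": -1,"x": 0,"y": 0.2,"z": 16.2,"twist": 0}

```text
clock: 2.28
tool_pos: [0.5299, 0.0141, 0.0564]
ee_rot: [[-0.974, -0.228, -0.008], [-0.228, 0.974, 0.001], [0.007, 0.003, -1.0]]
wrist_force: [1.0, 0.3, -0.4]
width: 0.005
grip_force: 0.0
```

carry_out:
  rows:
    - {"jaw": -1,"x": -0.7,"y": 0,"z": 0,"twist": 0}
    - {"jaw": -1,"x": -1.4,"y": 0,"z": 0,"twist": 0}
    - {"jaw": -1,"x": -2.0,"y": 0,"z": 0,"twist": 0}
    - {"jaw": -1,"x": -2.5,"y": 0,"z": 0,"twist": 0}
    - {"jaw": -1,"x": -3.0,"y": 0,"z": 0,"twist": 0}

```text
clock: 2.7
tool_pos: [0.5633, 0.0205, 0.0618]
ee_rot: [[-0.973, -0.231, 0.002], [-0.231, 0.973, -0.0], [-0.002, -0.001, -1.0]]
wrist_force: [-1.4, 0.2, 0.1]
width: 0.005
grip_force: 1.0
```

carry_out:
  rows:
    - {"jaw": -1,"x": -0.5,"y": 0,"z": 0,"twist": 0}
    - {"jaw": -1,"x": -1.0,"y": 0,"z": 0,"twist": 0}
    - {"jaw": -1,"x": -1.5,"y": 0,"z": 0,"twist": 0}
    - {"jaw": -1,"x": -2.0,"y": 0,"z": 0,"twist": 0}
    - {"jaw": -1,"x": -2.3,"y": 0,"z": 0,"twist": 0}

```text
clock: 3.12
tool_pos: [0.5864, 0.0256, 0.0613]
ee_rot: [[-0.973, -0.231, 0.003], [-0.231, 0.973, -0.001], [-0.003, -0.001, -1.0]]
wrist_force: [-0.8, 0.8, 0.8]
width: 0.005
grip_force: 0.5
```

```bash
cat > m.py <<'E'
from w import *
def meas(tag):
    A=rep(); snap('side','d'+tag); snap('scene','s'+tag); o=[]
    for f,(x0,x1,y0,y1) in {'s'+tag:(222,275,172,256),'d'+tag:(215,325,165,242)}.items():
        im,P=cloud(f); p=P[y0:y1,x0:x1]; c=im[y0:y1,x0:x1].astype(int); r,g,b=c[...,0],c[...,1],c[...,2]
        red=(r>2.2*g)&(r>2.2*b)&(r>80)
        for n,m in dict(pin=red&(p[...,2]>.055),lever=red&(p[...,2]<.05),tab=(b>1.6*r)&(b>1.3*g)&(b>70)&(p[...,2]>.04),yel=(r>1.8*b)&(g>1.5*b)&(r>150)&(g>0.7*r)&(p[...,2]>.034)).items():
            q=p[m]*1000
            if len(q): q=np.c_[(q[:,:2]-(617.1,-17))@A.T,q[:,2]]; print(f,n,len(q),'mean',q.mean(0).round(1),'min',q.min(0).round(1),'max',q.max(0).round(1))
        o.append(cv2.resize(im[y0:y1,x0:x1,::-1],(400,400) if f[0]=='d' else (250,400),interpolation=2))
    cv2.imwrite(f'pics/m{tag}.png',np.hstack(o))
E
python3 -c "
from m import *
meas('2')"
```

```text
t 3.12 tcp [586.4  25.6  61.3] yaw y 103.37 F [-0.79  0.81  0.79] w 0.005383624537442554 cradle [-20.   48.5] q6 -112.0
s2 pin 45 mean [ 1.8 54.6 73.4] min [-4.6 50.5 55. ] max [ 4.8 59.  89.2]
s2 lever 77 mean [ 1.5 31.  45.4] min [-6.5  9.9 35.5] max [ 7.8 59.2 49.6]
s2 tab 55 mean [-126.4   -0.2   58.7] min [-138.   -13.4   43.9] max [  7.9  13.8 148.5]
s2 yel 10 mean [-31.6   7.4  50.8] min [-40.3 -15.4  38. ] max [  3.5  44.3 154.9]
d2 pin 6 mean [-55.3 -34.5 135.8] min [-57.5 -39.  130. ] max [-50.1 -31.3 146.8]
d2 lever 46 mean [-3.9 25.  44.5] min [-9.5  8.1 34.8] max [ 4.  49.5 48.9]
d2 tab 65 mean [-139.3   -4.5   57.7] min [-141.9  -15.9   41. ] max [-134.3   11.4   66.7]
```

View pics/m2.png

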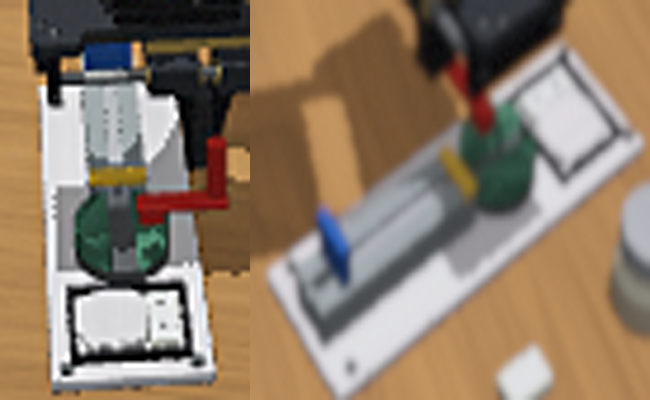

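The crops show the lever now pointing along cradle +y and the disc's slot lined up with the guide and bridge. I'll back off and check the angle with the view clear.

carry_out:
  rows:
    - {"jaw": -1,"x": 1.5,"y": 0,"z": 0,"twist": 0}
    - {"jaw": -1,"x": 4,"y": 0,"z": -2,"twist": 0}
    - {"jaw": -1,"x": 7,"y": 0,"z": -4.5,"twist": 0}
    - {"jaw": -1,"x": 10,"y": -1,"z": -7,"twist": 0}
    - {"jaw": -1,"x": 13,"y": -3,"z": -8,"twist": 0}

```text
clock: 3.63
tool_pos: [0.4657, -0.0338, 0.1432]
ee_rot: [[-0.972, -0.233, 0.006], [-0.233, 0.972, -0.002], [-0.005, -0.003, -1.0]]
wrist_force: [0.5, -1.2, 0.5]
width: 0.008
grip_force: 0.0
```

carry_out:
  rows:
    - {"jaw": -1,"x": 1.8,"y": -1.8,"z": 0,"twist": 0}
    - {"jaw": -1,"x": 1.8,"y": -1.8,"z": 0,"twist": 0}
    - {"jaw": -1,"x": 1.8,"y": -1.8,"z": 0,"twist": 0}
    - {"jaw": -1,"x": 1.8,"y": -1.8,"z": 0,"twist": 0}
    - {"jaw": -1,"x": 1.8,"y": -1.8,"z": 0,"twist": 0}

```text
clock: 4.05
tool_pos: [0.4529, -0.0553, 0.1406]
ee_rot: [[-0.973, -0.231, 0.001], [-0.231, 0.973, -0.0], [-0.001, -0.001, -1.0]]
wrist_force: [0.9, 0.3, -1.0]
width: 0.004
grip_force: 0.0
```

```bash
python3 - <<'E'
from m import *
meas('3'); A=rep(); snap('wrist','w3')
for f,(x0,x1,y0,y1) in {'s3':(222,275,172,256),'d3':(215,325,165,242)}.items():
    im,P=cloud(f); p=P[y0:y1,x0:x1]; c=im[y0:y1,x0:x1].astype(int); r,g,b=c[...,0],c[...,1],c[...,2]
    m=(r>2.2*g)&(r>2.2*b)&(r>80)&(p[...,2]>.045)&(p[...,2]<.051); q=p[m]*1000
    q=(q[:,:2]-(617.1,-17))@A.T
    print(f,len(q),np.polyfit(q[:,1],q[:,0],1).round(3), cv2.fitLine(q.astype(np.float32),2,0,.01,.01).ravel().round(3))
    m=(c.min(-1)>150)&(p[...,2]>.006)&(p[...,2]<.0135); q=p[m]*1000; q=(q[:,:2]-(617.1,-17))@A.T; q=q[(abs(q[:,1])<55)&(abs(q[:,0]+32)<150)]
    print('base',cv2.minAreaRect(q.astype(np.float32)))
E
```

```text
t 4.05 tcp [452.9 -55.3 140.6] yaw y 103.37 F [ 0.86  0.28 -0.96] w 0.0038392238397786955 cradle [-168.6    0.6] q6 -124.0
s3 pin 44 mean [ 1.5 54.7 73.5] min [-5.  50.4 55. ] max [ 4.7 59.1 88.9]
s3 lever 73 mean [ 2.  30.7 45.8] min [-9.2 10.  34.3] max [ 7.4 59.  49.8]
s3 tab 81 mean [-1.347e+02  1.000e-01  5.520e+01] min [-141.5  -13.5   40.1] max [-129.4   14.1   67.1]
s3 yel 30 mean [-36.5   0.5  38.6] min [-41.5 -15.4  36.2] max [-31.7  15.9  41.5]
d3 pin 27 mean [-3.8 50.9 74.6] min [-6.9 47.2 55. ] max [ 0.1 57.  86.8]
d3 lever 71 mean [-3.3 28.3 45.5] min [-8.4  7.8 36.6] max [ 3.2 55.7 49.7]
d3 tab 59 mean [-139.8   -5.4   56.6] min [-142.3  -16.4   41.4] max [-135.3   10.9   66.8]
d3 yel 34 mean [-37.4  -3.6  37.7] min [-42.5 -17.3  34.4] max [-33.2  13.1  40.2]
t 4.15 tcp [452.5 -54.9 140.3] yaw y 103.42 F [ 0.1  -0.54 -1.13] w 0.004300889542798258 cradle [-168.9    1.1] q6 -124.0
s3 57 [1.000e-03 1.743e+00] [1.0000e-03 1.0000e+00 1.7630e+00 3.3343e+01]
base ((-31.248458862304688, -0.060131072998046875), (263.1863708496094, 88.93653106689453), 0.00730238389223814)
d3 56 [-0.031 -1.798] [ 0.033 -0.999 -2.816 32.7  ]
base ((-30.489044189453125, -1.2470130920410156), (258.7505798339844, 91.94430541992188), 0.04384008049964905)
```

View pics/m3.png

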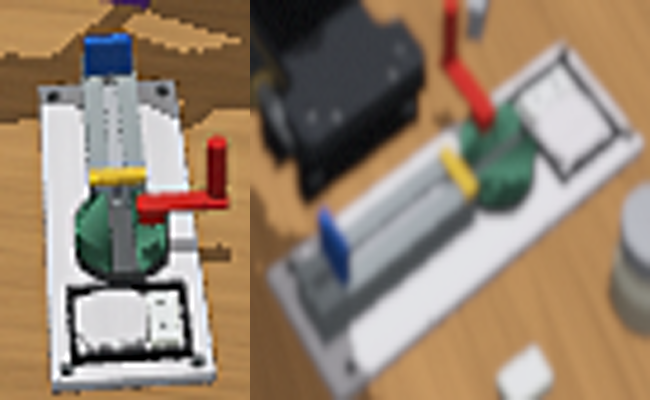

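The lever is within about 0.03 rad of square. The slot lines up with the bar, and the bar hasn't moved. The hand is behind the tab, so I lower it and push.

carry_out:
  rows:
    - {"jaw": -1,"x": 0.2,"y": 0,"z": 3,"twist": 0}
    - {"jaw": -1,"x": 0.2,"y": 0,"z": 6,"twist": 0}
    - {"jaw": -1,"x": 0.2,"y": -0.1,"z": 8,"twist": 0}
    - {"jaw": -1,"x": 0.2,"y": -0.1,"z": 9,"twist": 0}
    - {"jaw": -1,"x": 0.2,"y": -0.1,"z": 9.1,"twist": 0}

```text
clock: 4.62
tool_pos: [0.449, -0.0559, 0.0473]
ee_rot: [[-0.973, -0.232, -0.004], [-0.232, 0.973, 0.002], [0.004, 0.003, -1.0]]
wrist_force: [-0.1, -0.1, -0.6]
width: 0.006
grip_force: 0.0
```

carry_out:
  rows:
    - {"jaw": -1,"x": -0.6,"y": 0,"z": 0,"twist": 0}
    - {"jaw": -1,"x": -1.2,"y": 0,"z": 0,"twist": 0}
    - {"jaw": -1,"x": -1.8,"y": 0,"z": 0,"twist": 0}
    - {"jaw": -1,"x": -2.4,"y": 0,"z": 0,"twist": 0}
    - {"jaw": -1,"x": -3.0,"y": 0,"z": 0,"twist": 0}

```text
clock: 5.03
tool_pos: [0.4801, -0.0497, 0.0503]
ee_rot: [[-0.973, -0.231, 0.001], [-0.231, 0.973, -0.0], [-0.001, -0.001, -1.0]]
wrist_force: [-0.9, -0.6, 1.6]
width: 0.006
grip_force: 0.8
```

carry_out:
  rows:
    - {"jaw": -1,"x": -0.6,"y": 0,"z": 0,"twist": 0}
    - {"jaw": -1,"x": -1.2,"y": 0,"z": 0,"twist": 0}
    - {"jaw": -1,"x": -1.8,"y": 0,"z": 0,"twist": 0}
    - {"jaw": -1,"x": -2.4,"y": 0,"z": 0,"twist": 0}
    - {"jaw": -1,"x": -3.0,"y": 0,"z": 0,"twist": 0}

```text
clock: 5.45
tool_pos: [0.5089, -0.0428, 0.0496]
ee_rot: [[-0.973, -0.231, -0.0], [-0.231, 0.973, 0.0], [0.0, 0.0, -1.0]]
wrist_force: [-1.0, 0.1, 0.7]
width: 0.002
grip_force: 0.7
```

```bash
python3 -c "
from m import *
meas('4')"
```

```text
t 5.45 tcp [508.9 -42.8  49.6] yaw y 103.35 F [-0.96  0.12  0.75] w 0.002403007421076346 cradle [-111.3   -0.2] q6 -121.0
s4 pin 46 mean [ 1.4 54.7 74.4] min [-7.3 50.5 55.8] max [ 5.9 59.  88.7]
s4 lever 72 mean [ 2.  31.  45.5] min [-6.8 10.1 35.4] max [ 6.9 59.3 49.6]
s4 tab 86 mean [-91.4   0.1  54.7] min [-99.9 -14.8  40. ] max [-87.   14.1  66.6]
s4 yel 33 mean [-37.4  -0.3  41.8] min [-77.7 -35.4  36.7] max [-30.6  15.6 131.6]
d4 pin 15 mean [-9.8 42.1 73.5] min [-74.9 -72.8  55.4] max [ -2.1  52.5 160.5]
d4 lever 69 mean [-2.8 30.5 45.4] min [-8.9  8.4 38.7] max [ 4.3 55.5 47.7]
```

carry_out:
  rows:
    - {"jaw": -1,"x": -0.8,"y": 0,"z": 0,"twist": 0}
    - {"jaw": -1,"x": -1.6,"y": 0,"z": 0,"twist": 0}
    - {"jaw": -1,"x": -2.4,"y": 0,"z": 0,"twist": 0}
    - {"jaw": -1,"x": -3.1,"y": 0,"z": 0,"twist": 0}
    - {"jaw": -1,"x": -3.8,"y": 0,"z": 0,"twist": 0}

```text
clock: 5.97
tool_pos: [0.5464, -0.034, 0.0495]
ee_rot: [[-0.973, -0.231, 0.0], [-0.231, 0.973, -0.0], [-0.0, -0.0, -1.0]]
wrist_force: [-0.5, -0.6, -0.2]
width: 0.004
grip_force: 0.4
```

carry_out:
  rows:
    - {"jaw": -1,"x": -0.2,"y": 0,"z": 0,"twist": 0}
    - {"jaw": -1,"x": -0.4,"y": 0,"z": 0,"twist": 0}
    - {"jaw": -1,"x": -0.6,"y": 0,"z": 0,"twist": 0}
    - {"jaw": -1,"x": -0.7,"y": 0,"z": 0,"twist": 0}
    - {"jaw": -1,"x": -0.8,"y": 0,"z": 0,"twist": 0}

```text
clock: 6.38
tool_pos: [0.5529, -0.0323, 0.0495]
ee_rot: [[-0.973, -0.231, -0.0], [-0.231, 0.973, 0.0], [0.0, 0.0, -1.0]]
wrist_force: [-0.6, -0.4, -0.2]
width: 0.003
grip_force: 0.5
```

```bash
python3 -c "
from m import *
meas('5')"
```

```text
t 6.38 tcp [552.9 -32.3  49.5] yaw y 103.34 F [-0.62 -0.38 -0.2 ] w 0.0026864980106888555 cradle [-66.   -0.1] q6 -118.0
s5 pin 44 mean [ 1.8 54.7 73.8] min [-4.1 50.5 56.4] max [ 5.6 59.2 88.5]
s5 lever 84 mean [ 0.3 32.3 44.8] min [-55.3   9.8  -0.5] max [ 7.  69.1 49.7]
s5 tab 96 mean [-47.9  -0.1  55.4] min [-54.5 -14.6  40.2] max [-43.3  14.2  68.2]
s5 yel 20 mean [-37.   -3.4  52.1] min [-69.5 -34.2  36.6] max [-29.   15.9 133.1]
d5 tab 2 mean [-76.1 -41.3  86.7] min [-98.  -69.3  42.8] max [-54.1 -13.3 130.6]
d5 yel 2 mean [-103.    57.3  122.3] min [-103.1   31.7  121.6] max [-102.9   82.8  123.1]
```

carry_out:
  rows:
    - {"jaw": -1,"x": -0.1,"y": 0,"z": 0,"twist": 0}
    - {"jaw": -1,"x": -0.2,"y": 0,"z": 0,"twist": 0}
    - {"jaw": -1,"x": -0.3,"y": 0,"z": 0,"twist": 0}
    - {"jaw": -1,"x": -0.3,"y": 0,"z": 0,"twist": 0}
    - {"jaw": -1,"x": -0.3,"y": 0,"z": 0,"twist": 0}

```text
clock: 6.9
tool_pos: [0.5564, -0.0317, 0.0496]
ee_rot: [[-0.973, -0.231, 0.001], [-0.231, 0.973, -0.0], [-0.001, -0.0, -1.0]]
wrist_force: [-0.1, -0.6, 0.5]
width: 0.005
grip_force: 0.1
```

carry_out:
  rows:
    - {"jaw": -1,"x": -0.05,"y": 0,"z": 0,"twist": 0}
    - {"jaw": -1,"x": -0.1,"y": 0,"z": 0,"twist": 0}
    - {"jaw": -1,"x": -0.15,"y": 0,"z": 0,"twist": 0}
    - {"jaw": -1,"x": -0.15,"y": 0,"z": 0,"twist": 0}
    - {"jaw": -1,"x": -0.15,"y": 0,"z": 0,"twist": 0}

```text
clock: 7.32
tool_pos: [0.5576, -0.0313, 0.0496]
ee_rot: [[-0.973, -0.231, 0.0], [-0.231, 0.973, 0.0], [-0.0, 0.0, -1.0]]
wrist_force: [-1.1, -0.4, 0.2]
width: 0.006
grip_force: 0.5
```

carry_out:
  rows:
    - {"jaw": -1,"x": -0.05,"y": 0,"z": 0,"twist": 0}
    - {"jaw": -1,"x": -0.1,"y": 0,"z": 0,"twist": 0}
    - {"jaw": -1,"x": -0.1,"y": 0,"z": 0,"twist": 0}
    - {"jaw": -1,"x": -0.15,"y": 0,"z": 0,"twist": 0}
    - {"jaw": -1,"x": -0.15,"y": 0,"z": 0,"twist": 0}

```text
clock: 7.73
tool_pos: [0.5578, -0.0311, 0.0495]
ee_rot: [[-0.973, -0.231, -0.003], [-0.231, 0.973, -0.0], [0.003, 0.001, -1.0]]
wrist_force: [-4.3, -1.8, 2.4]
width: 0.005
grip_force: 2.5
```

carry_out:
  rows:
    - {"jaw": -1,"x": -0.05,"y": 0,"z": 0,"twist": 0}
    - {"jaw": -1,"x": -0.1,"y": 0,"z": 0,"twist": 0}
    - {"jaw": -1,"x": -0.1,"y": 0,"z": 0,"twist": 0}
    - {"jaw": -1,"x": -0.1,"y": 0,"z": 0,"twist": 0}
    - {"jaw": -1,"x": -0.1,"y": 0,"z": 0,"twist": 0}

```text
clock: 8.15
tool_pos: [0.5577, -0.0309, 0.0495]
ee_rot: [[-0.973, -0.231, -0.005], [-0.231, 0.973, -0.0], [0.005, 0.001, -1.0]]
wrist_force: [-6.2, -2.9, 5.0]
width: 0.011
grip_force: 3.4
```

The force rises and the tool has stopped where home should be, so the tab is against the bridge. I'll retract and check.

carry_out:
  rows:
    - {"jaw": -1,"x": 0.6,"y": 0,"z": 0,"twist": 0}
    - {"jaw": -1,"x": 2,"y": 0,"z": 0,"twist": 0}
    - {"jaw": -1,"x": 4,"y": 0,"z": -2,"twist": 0}
    - {"jaw": -1,"x": 6,"y": 0,"z": -5.5,"twist": 0}
    - {"jaw": -1,"x": 7,"y": 0,"z": -9,"twist": 0}

```text
clock: 8.57
tool_pos: [0.4892, -0.0465, 0.1391]
ee_rot: [[-0.973, -0.23, -0.004], [-0.23, 0.973, 0.002], [0.003, 0.003, -1.0]]
wrist_force: [0.5, 0.3, -0.7]
width: 0.005
grip_force: 0.0
```

carry_out:
  rows:
    - {"jaw": -1,"x": 3,"y": 0,"z": -2,"twist": 0}
    - {"jaw": -1,"x": 5,"y": 0,"z": -4,"twist": 0}
    - {"jaw": -1,"x": 5,"y": 0,"z": -6,"twist": 0}
    - {"jaw": -1,"x": 5,"y": 0,"z": -6,"twist": 0}
    - {"jaw": -1,"x": 5,"y": 0,"z": -6,"twist": 0}

```text
clock: 8.98
tool_pos: [0.445, -0.059, 0.2008]
ee_rot: [[-0.973, -0.23, 0.006], [-0.23, 0.973, -0.002], [-0.006, -0.003, -1.0]]
wrist_force: [-0.5, -0.1, -0.0]
width: 0.006
grip_force: 0.0
```

```bash
python3 -c "
from m import *
meas('6')"
```

```text
t 8.98 tcp [445.  -59.  200.8] yaw y 103.31 F [-0.46 -0.13 -0.  ] w 0.006195192415538597 cradle [-177.1   -1.2] q6 -125.0
s6 pin 43 mean [ 1.7 54.8 74.1] min [-3.  50.5 55.6] max [ 5.7 59.1 88.4]
s6 lever 76 mean [ 1.9 32.1 45.9] min [-5.2  9.7 33.3] max [ 7.5 59.6 49.9]
s6 tab 85 mean [-43.5   0.6  55.6] min [-50.8 -12.1  40.1] max [-39.   13.6  67.6]
s6 yel 34 mean [-36.4   0.   39. ] min [-45.1 -15.5  35.6] max [-30.   15.8  41.6]
d6 pin 29 mean [-4.  50.7 73.4] min [-7.8 46.4 55.4] max [ 1.2 55.6 85.8]
d6 lever 69 mean [-3.1 28.2 45.3] min [-10.2   7.6  35.9] max [ 4.  51.7 49. ]
d6 tab 66 mean [-48.   -3.9  57.6] min [-50.4 -16.8  40.7] max [-41.5  13.6  67. ]
d6 yel 11 mean [-37.6 -14.3  38.9] min [-43.8 -17.7  35.4] max [-32.4  -9.5  47.3]
```

View pics/m6.png

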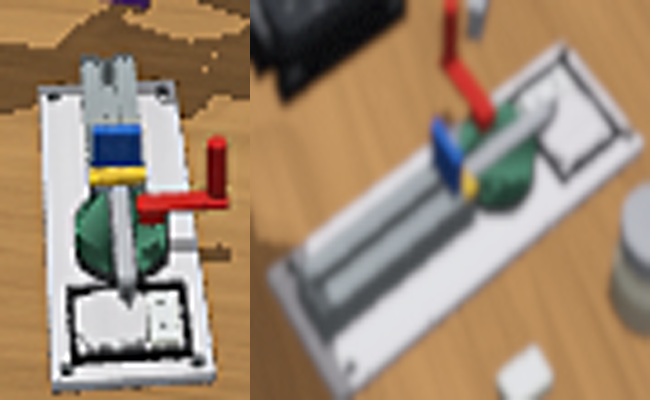

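The bar runs through the slot with its nose over the pacemaker's edge. The tab is against the bridge, the pacemaker is in its nest, and the hand is clear.

```bash
python3 -c "
from h import *
print(ctrl.hand_in())"
```

```text
the job is handed in; nothing more can be done
None
```

I turned the lever until the slot lined up and pushed the bar through until the tab stopped against the bridge. The pacemaker is still in its nest, the hand is clear, and I handed the job in at about 9 s.

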